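# Seat a five-tooth punch strip in a die set and close its keeper

### The arm

A 6-joint arm with a two-finger parallel gripper is mounted at the origin on the work surface. World frame = base frame: x ahead of the robot, y to its left, z up, the work surface at z = 0. Lengths are in m, angles in rad, forces in N, time in s.
With the tool pointing down it reaches from about 0.375 to 0.975 m from the base axis. Payload 3.8 kg.
Tool frame: the origin (TCP) lies at the very end of the fingers, on their centre line; the grasp point (between the pads) lies 19 mm behind it; z points along the fingers, y is the direction in which the jaws open and shut (so a half turn about z gives the same grasp; the last joint's range is limited). The gripper opens to 85 mm and grips with 20 to 120 N. Pads are 22 mm wide; open, the fingers measure 114 mm over their backs; the gripper's body (76 mm by 85 mm) begins 54 mm behind the grasp point. The pads swing forward as they close: fully open they stand 13 mm farther back than shut.
Start: joints at [-1.277, 0.264, 1.604, -0, 1.274, -0.037], TCP at [0.219, -0.638, 0.231] pointing down, gripper open.
Joint ranges: [-2.63, 2.63], [-0.94, 2.18], [0.31, 2.57], [-1.31, 4.45], [0, 2.66], [-2.55, 2.55]. Speed limits (rad/s): [2.57, 2.57, 3.14, 3.14, 3.14, 3.14].

### API

Orientations are given as a rotation vector (axis times angle).
In Python, from workcell import bot gives the robot as it stands.
- The arm moves only by the tool jog_arm, never from a script. Its argument "plan" is a list of rows, each an object of numbers: "claw": the closure, from 0 (fully open) to 1 (shut); "x", "y", "z": the shift along the tool's x, y, z in m; "turn": the turn about the tool's z in degrees. In form: [{"claw": .., "x": .., "y": .., "z": .., "turn": ..}, ...]. A call has 1 to 10 rows; each row shifts and turns the commanded pose from where the row before left it, along the tool's axes as they then stand; what a row does not reach is not made up. A row lasts 1/8 s, in which the tool goes at most 62.5 mm and 10.7 degrees, less where a joint would pass 70% of its speed; a pose out of reach is approached as far as the arm can. A call is refused whole if a number of a shift passes 0.0625 or a number of a turn 10.7, either way. A call with a gripper value outside its range is refused whole. The fingers move at their own pace and stop on an object; "newtons" is the grip in N (left out, the last holds). Time passes only in rows, so rows that do not move let the fingers close. It gives the time, the measured TCP pose, the force and the opening at its end, in the units of the state.
- bot.read_state(): the state, without advancing time (a new reading comes with each control period).
- bot.read_camera(name): name is "side" or "top" or "wrist"; returns the picture (420x560x3 uint8, red, green, blue); there is no depth.
- bot.camera_params(name): a dict with "fx", "fy", "cx", "cy" (pixels), "world_to_cam" (4x4, takes a point from world to camera coordinates). Camera axes: x right, y up, looking along -z (the intrinsics and any distortion apply to the point x, -y, -z); pixel columns grow to the right and rows downward; lengths in m; the calibration is good to about 2 mm. A picture is of the moment at which its call begins: read the wrist's pose just before it. camera_params takes no time and is no camera call; for the wrist camera it gives the pose at the moment of the call.
- bot.finish_job(): hands the job in, once; it reports no verdict.
The state is a dict: "time": time; "q": joint angles; "joint_vel": joint speeds; "joint_torque": joint torques, N m; "tool_pos": TCP position; "tcp_rot": TCP orientation; "wrist_force": force on the tool from outside, world axes, zero at the start; "torque": the same for the moment, N m; "width": opening from 0.0 (shut) to 1.0 (fully open).
Only numpy, scipy, OpenCV 4.12 (cv2) and the standard library are available. Lean on these libraries where they do the work, as an engineer would, in place of code of your own. Each camera call takes 0.05 s, during which the arm holds its last target. There are 200 camera calls.

### The job

Take the five-toothed punch strip out of its cradle and lower it into the slotted block of the die set so that every tooth enters its own slot and the bar sits fully home, flush on the block; the block may stand several millimetres off along its row, so feel for the slots lightly and slowly and never force or jolt the strip. Then swing the keeper round, by its upright pin, until its nose is fully over the end of the seated strip, and let go. Leave the three-toothed strip alone in its cradle.

Things in the scene. Friction and masses are not known exactly. Their poses are not given: they have to be found in the camera images.
- punch_strip: Loose steel punch strip, 0.3-0.5 kg, same either way round. Origin: mid-row at the tooth tips; y along the row, z up. Five teeth at y -32,-16,0,16,32 mm, 8 (y) x 12 (x) x 20 long; above, a bar 96 (y) x 16 (x), z 20-36 mm, with a central grip block 40 (y) x 16 (x), z 36-62 mm: pinch it across x. Starts upright, bar ends on the cradle's supports, teeth hanging free, tips 14 mm over the table.
- cradle: Fixed black plastic cradle of the punch strip, 50 (x) x 112 (y) x 34 mm high: two end supports, 18 mm along y. Origin: centre of the underside.
- spare_strip: The other loose strip: same bar and grip block, but three wider teeth (14 mm, 26 mm apart), in a like cradle; to be left alone. Origin and axes as the punch strip's.
- die_set: Fixed die set: dark steel shoe 150 (x) x 235 (y, -140 to +95) x 25 mm high. Origin on the table below the nominal centre of the slot row; x across the row, y along it, z up. Two guide pillars, radius 11 mm (17 mm at the foot), at x +-55, y 76 mm, tops at z 100 mm. Strip pressed on it, its block or keeper with over 70 N is forced: touching down faster than about 15 mm/s jolts it so.
- row (a point): Nominal row centre on the top face (z 55 mm) of the slotted bright block, 66 (x) x 112 (y) mm. Five square-edged slots, 10 (y) x 15 (x) mm, pitch 16, 26 deep. True in x and yaw, but the whole block stands up to 8 mm either way along y of this point, unmeasured and stiffly held (60 N). The strip enters only when all five teeth match; home, its bar lies on this face, its tips 20 mm below.
- keeper (a joint): Keeper: flat steel arm on an upright pivot at x 0, y -79 mm of the die set. 0 = closed (stop), nose to the die set's +y over the bar's end; grows counter-clockwise from above to 1.7; starts open, 1.2-1.6, nose to -x. Stays where left, friction 0.06 N m. Nose 42 long, 15 wide, underside z 73.5 mm (seated bar's top: 71), arm 8 thick, tail 52 long.
- keeper_pin (a point): Point on the keeper's upright round pin, 12 mm diameter, on the tail 44 mm from the pivot axis, opposite the nose. The pin stands from z 81.5 to 117.5 mm; this point is at z 99.5 mm. Closed, it is at x 0, y -123 mm in the die set's frame.
There are look-alikes about, which are no part of the job. Leave any pink or turquoise look-alike of the punch_strip alone.

How it is judged:
By the outcome, as a careful person would: the job done as asked, in the order asked, and still so for the second after the job is handed in, with the robot touching nothing.
It also fails if it takes over 64 s, if anything falls off the work surface, if the arm or the gripper's body presses on something with over 40 N, if the wrist force passes 120 N, or if a joint passes its speed limit or range.

## Working session

There is one attempt and no reset: what is moved stays moved. The work goes in short steps, Python scripts to look and compute and a tool call to move; the robot and the scene stay as the last step left them, time stands still between calls to the robot, and variables do not carry over. Pictures are saved under pics/ and viewed, about 8 in all and at most 12, crops included, and the job is handed in when it is done.

Besides the shell and the picture viewer there is one more tool, called after "Request:" by a JSON object that holds its "name" and its "arguments", one argument or row to a line. jog_arm: Moves the arm, as the interface text tells. Its arguments: {"type":"object","properties":{"plan":{"type":"array","items":{"type":"object","properties":{"claw":{"type":"number"},"x":{"type":"number"},"y":{"type":"number"},"z":{"type":"number"},"turn":{"type":"number"}}}},"newtons":{"type":"number"}},"required":["plan"]}

```bash
mkdir -p pics
python3 - <<'E'
from workcell import bot
import cv2
s=bot.read_state();print(s)
for n in("top","side"):
    p=bot.camera_params(n);print(n,p)
    cv2.imwrite(f"pics/{n}0.png",cv2.cvtColor(bot.read_camera(n),cv2.COLOR_RGB2BGR))
E
```

```text
{'time': 0.0, 'q': array([-1.27689711e+00,  2.64728225e-01,  1.60538043e+00, -1.25701112e-05,
        1.27371694e+00, -3.68896388e-02]), 'joint_vel': array([-0.00109156, -0.00045623,  0.00047739,  0.00099875,  0.0008255 ,
        0.00014273]), 'joint_torque': array([-1.02464226e-03, -5.15116310e+01, -3.67314506e+01, -3.27222215e-04,
        1.28138563e-02,  1.65320233e-05]), 'tool_pos': array([ 0.2190192 , -0.63769704,  0.22997537]), 'tcp_rot': array([-3.09653711e+00, -5.16877542e-01,  4.67878664e-04]), 'wrist_force': array([-0.27917843,  0.12454264,  0.08923901]), 'torque': array([ 0.01086037, -0.04085971,  0.04598616]), 'width': 1.0021352541610447}
top {'fx': 462.68277906432917, 'fy': 462.68277906432917, 'cx': 278.5440921522309, 'cy': 213.2163625639578, 'world_to_cam': array([[ 0.03011105, -0.99942737,  0.01543538, -0.0299568 ],
       [ 0.99903386,  0.03058656,  0.03155648, -0.47010446],
       [-0.03201053,  0.01447027,  0.99938278, -1.07710467],
       [ 0.        ,  0.        ,  0.        ,  1.        ]])}
side {'fx': 495.692434188215, 'fy': 495.692434188215, 'cx': 279.4439106145707, 'cy': 205.94341365828564, 'world_to_cam': array([[-0.97286674, -0.23134492, -0.00313653,  0.44909481],
       [ 0.14583247, -0.62367603,  0.76795905, -0.14261998],
       [-0.17961961,  0.74666441,  0.64049127, -0.94804389],
       [ 0.        ,  0.        ,  0.        ,  1.        ]])}
```

View pics/top0.png

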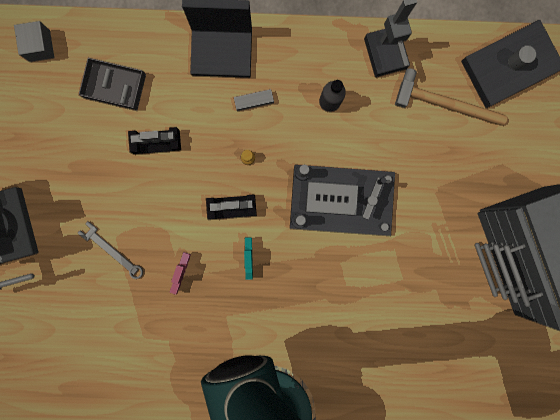

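View pics/side0.png

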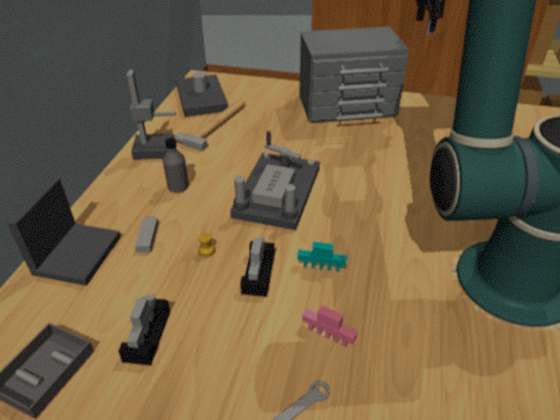

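Top view: die set is around (343,200), with pillars on the left and the keeper on the right at about (377,195). The two black cradles are at (155,140) and (231,207). I'll zoom in to tell the strips apart.

```bash
cat > h.py <<'E'
import numpy as np, cv2
from workcell import bot
def ray(n,px,z,p=None):
    p=p or bot.camera_params(n);M=np.array(p["world_to_cam"]);R=M[:3,:3];c=-R.T@M[:3,3]
    d=R.T@np.array([(px[0]-p["cx"])/p["fx"],-(px[1]-p["cy"])/p["fy"],-1]);return c+d*(z-c[2])/d[2]
def proj(n,X,p=None):
    p=p or bot.camera_params(n);M=np.array(p["world_to_cam"]);c=M[:3,:3]@np.array(X)+M[:3,3]
    return p["cx"]+p["fx"]*c[0]/-c[2],p["cy"]-p["fy"]*c[1]/-c[2]
E
python3 - <<'E'
from h import *
t=cv2.imread("pics/top0.png");s=cv2.imread("pics/side0.png")
f=lambda a,x,y,w,h,W,H:cv2.resize(a[y:y+h,x:x+w],(W,H),interpolation=cv2.INTER_CUBIC)
g=lambda a:np.uint8(255*(a/255.)**.6)
A=np.hstack([f(s,115,285,70,84,250,300),f(s,230,230,70,84,250,300),f(t,200,185,62,62,300,300)])
B=np.hstack([f(t,280,155,130,90,433,300),f(s,225,125,110,90,367,300)])
cv2.imwrite("pics/c.png",g(np.vstack([A,B])))
for n,c in(("cradleA",(155,140)),("B",(231,207))):print(n,ray("top",c,.05))
print("die corners z25",[ray("top",c,.025).round(4) for c in((293,165),(397,173),(393,236),(290,228))])
E
```

```text
cradleA [0.62601578 0.26839488 0.05      ]
B [0.48015559 0.09231375 0.05      ]
die corners z25 [array([ 0.5829, -0.0455,  0.025 ]), array([ 0.5721, -0.2876,  0.025 ]), array([ 0.4257, -0.2816,  0.025 ]), array([ 0.437 , -0.0428,  0.025 ])]
```

View pics/c.png

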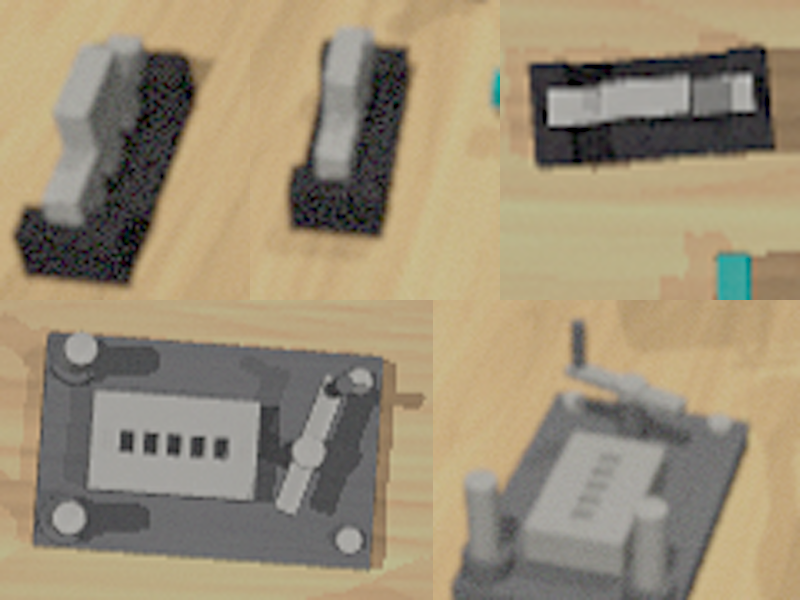

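Run:
```python
from h import *
from scipy.spatial.transform import Rotation as Ro
s=bot.read_state();R=Ro.from_rotvec(s["tcp_rot"]).as_matrix()
p=bot.camera_params("wrist");M=np.array(p["world_to_cam"]);c=-M[:3,:3].T@M[:3,3]
print("cam in tool",R.T@(c-s["tool_pos"]),"\ncam axes in tool\n",(M[:3,:3]@R).round(3),p["fx"],p["cx"],p["cy"])
print("tcp side",proj("side",s["tool_pos"]),"tcp top",proj("top",s["tool_pos"]))
```

```text
cam in tool [ 0.07197024  0.00018824 -0.14358206] 
cam axes in tool
 [[-0.001  1.     0.   ]
 [ 0.958  0.001  0.285]
 [ 0.285  0.    -0.958]] 308.11832212336367 279.51868290242004 214.91055591188038
tcp side (np.float64(423.6036658110934), np.float64(31.307350275601692)) tcp top (np.float64(609.459717014887), np.float64(354.41422463577885))
```

Request:
{"name": "jog_arm", "arguments": {
  "plan": [
    {"z":-0.05},
    {"z":-0.05},
    {"z":-0.03}
  ]
}}

```text
schema error: expected keys claw, x, y, z, turn
```

Request:
{"name": "jog_arm", "arguments": {
  "plan": [
    {"claw":0,"x":0,"y":0,"z":-0.03,"turn":-10},
    {"claw":0,"x":0,"y":0,"z":-0.03,"turn":-10},
    {"claw":0,"x":0,"y":0,"z":-0.03,"turn":-10},
    {"claw":0,"x":0,"y":0,"z":-0.03,"turn":-10},
    {"claw":0,"x":0,"y":0,"z":0,"turn":-10.5},
    {"claw":0,"x":0,"y":0,"z":0,"turn":-10.5},
    {"claw":0,"x":0,"y":0,"z":0,"turn":-10}
  ]
}}

```text
time: 0.98
tool_pos: [0.2191, -0.6382, 0.3506]
tcp_rot: [-2.215, -2.226, -0.001]
wrist_force: [-0.7, -0.3, 0.2]
width: 1.002
```

Request:
{"name": "jog_arm", "arguments": {
  "plan": [
    {"claw":0,"x":0.054,"y":0.029,"z":0,"turn":0},
    {"claw":0,"x":0.054,"y":0.029,"z":0,"turn":0},
    {"claw":0,"x":0.054,"y":0.029,"z":0,"turn":0},
    {"claw":0,"x":0.054,"y":0.029,"z":0,"turn":0},
    {"claw":0,"x":0.054,"y":0.029,"z":0,"turn":0},
    {"claw":0,"x":0.054,"y":0.029,"z":0,"turn":0},
    {"claw":0,"x":0.054,"y":0.029,"z":0,"turn":0},
    {"claw":0,"x":0.054,"y":0.029,"z":0,"turn":0},
    {"claw":0,"x":0.054,"y":0.029,"z":0,"turn":0},
    {"claw":0,"x":0.054,"y":0.029,"z":0,"turn":0}
  ]
}}

```text
time: 2.22
tool_pos: [0.5101, -0.0967, 0.351]
tcp_rot: [2.222, 2.221, -0.0]
wrist_force: [0.3, -0.5, -0.4]
width: 1.0
```

Request:
{"name": "jog_arm", "arguments": {
  "plan": [
    {"claw":0,"x":0.05,"y":0.028,"z":0.02,"turn":0},
    {"claw":0,"x":0.05,"y":0.028,"z":0.02,"turn":0},
    {"claw":0,"x":0.05,"y":0.028,"z":0.02,"turn":0},
    {"claw":0,"x":0.05,"y":0.028,"z":0.02,"turn":0},
    {"claw":0,"x":0,"y":0,"z":0.05,"turn":0},
    {"claw":0,"x":0,"y":0,"z":0.05,"turn":0},
    {"claw":0,"x":0,"y":0,"z":0,"turn":0},
    {"claw":0,"x":0,"y":0,"z":0,"turn":0}
  ]
}}

```text
time: 3.22
tool_pos: [0.6227, 0.1012, 0.1728]
tcp_rot: [2.222, 2.22, 0.002]
wrist_force: [0.2, -0.1, 0.4]
width: 1.001
```

Run:
```python
from h import *
import pickle
s=bot.read_state();p=bot.camera_params("wrist");a=bot.read_camera("wrist")
pickle.dump((s,p,a),open("w1.pkl","wb"))
cv2.imwrite("pics/w1.png",cv2.cvtColor(a,cv2.COLOR_RGB2BGR))
print(s["time"],s["tool_pos"],s["tcp_rot"],s["q"],s["wrist_force"])
```

```text
3.225 [0.62269476 0.10120499 0.17280808] [2.22192998e+00 2.21956343e+00 2.01615317e-03] [1.21629381e-01 2.22037847e-01 1.76599276e+00 1.86991446e-05
 1.15194605e+00 1.22687445e-01] [ 0.22488246 -0.07249858  0.40490319]
```

View pics/w1.png

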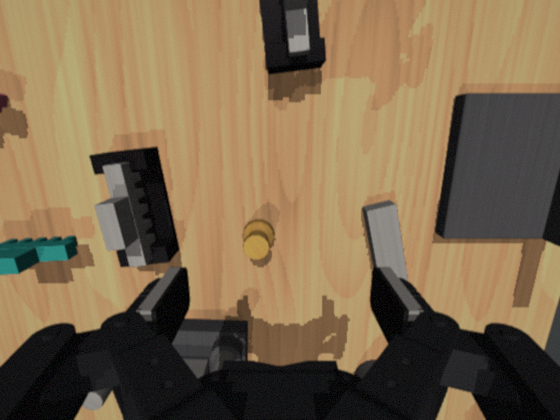

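Wrist view: cradle B is at (135,207), with the strip seen obliquely and teeth visible along its right side. I'll enlarge it to count them.

Run:
```python
from h import *
a=cv2.imread("pics/w1.png");f=lambda x,y,w,h:np.uint8(255*(cv2.resize(a[y:y+h,x:x+w],(400,560),interpolation=cv2.INTER_CUBIC)/255.)**.45)
cv2.imwrite("pics/w1c.png",np.hstack([f(85,140,100,140),f(250,0,90,80)]))
```

```text
(no output)
```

View pics/w1c.png

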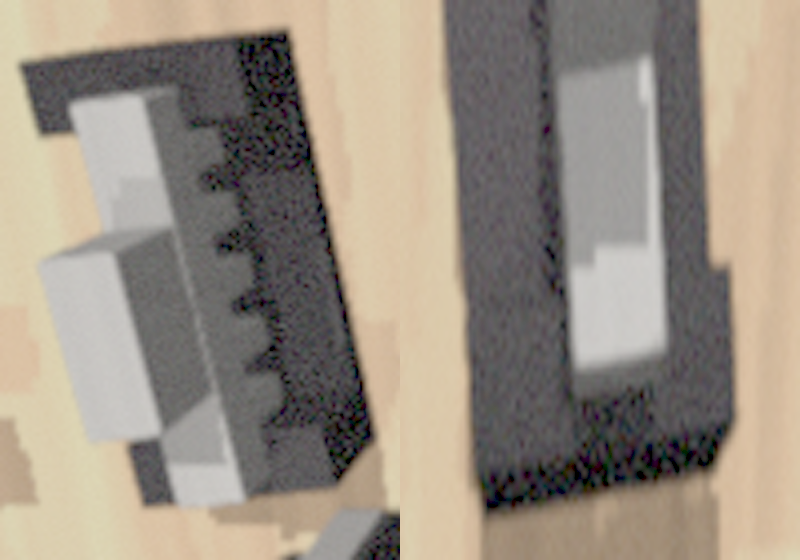

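The crop shows five teeth (gaps at y≈180, 240, 305 and 360), so B is the punch strip. Next I'll get its pose from the block-top and bar-top corners.

Run:
```python
from h import *
import pickle
s,p,a=pickle.load(open("w1.pkl","rb"))
q=lambda L,z:np.array([ray("wrist",(85+u/4-.4,140+v/4-.4),z,p)[:2] for u,v in L])
for L,z in(([(40,262),(119,248),(163,437),(90,440)],.076),([(72,102),(152,92),(245,497),(175,505)],.050)):
    P=q(L,z);d=(P[0]+P[1]-P[2]-P[3])/2
    print(P.round(4).tolist(),"c",P.mean(0).round(4),"len",np.linalg.norm(d),"wid",np.linalg.norm(P[0]-P[1]),np.linalg.norm(P[2]-P[3]),"yaw",np.degrees(np.arctan2(-d[0],d[1])))
# top view cross check
t=lambda u,v:(200+u/4.84-.4,185+v/4.84-.4)
P=np.array([ray("top",t(u-500,v),.05)[:2] for u,v in((548,108),(755,92))]);print(P,P.mean(0))
```

```text
[[0.4733, 0.1106], [0.4897, 0.1135], [0.4926, 0.0726], [0.4772, 0.0719]] c [0.4832 0.0921] len 0.03994543620319221 wid 0.016598516647533406 0.015456213893979361 yaw 4.869392354105827
[[0.4702, 0.1393], [0.4877, 0.1414], [0.4958, 0.0463], [0.479, 0.0443]] c [0.4832 0.0928] len 0.09544603296127072 wid 0.017628665213935742 0.016958311352708144 yaw 5.036637976330678
[[0.47886278 0.14053431]
 [0.48927296 0.04471715]] [0.48406787 0.09262573]
```

Request:
{"name": "jog_arm", "arguments": {
  "plan": [
    {"claw":0.4,"x":-0.003,"y":-0.0465,"z":0,"turn":0},
    {"claw":0.4,"x":-0.003,"y":-0.0465,"z":0,"turn":0},
    {"claw":0.4,"x":-0.0027,"y":-0.0465,"z":0,"turn":0},
    {"claw":0.4,"x":0,"y":0,"z":0.04,"turn":-5.0},
    {"claw":0.4,"x":0,"y":0,"z":0.03,"turn":0},
    {"claw":0.4,"x":0,"y":0,"z":0.0,"turn":0},
    {"claw":0.4,"x":0,"y":0,"z":0.0,"turn":0}
  ],
  "newtons": 80
}}

```text
time: 4.15
tool_pos: [0.4846, 0.0928, 0.104]
tcp_rot: [2.122, 2.313, 0.005]
wrist_force: [1.0, 0.7, -0.3]
width: 0.602
```

Run:
```python
from h import *
import pickle
s=bot.read_state();p=bot.camera_params("wrist");a=bot.read_camera("wrist")
pickle.dump((s,p,a),open("w2.pkl","wb"))
cv2.imwrite("pics/w2.png",np.uint8(255*(cv2.cvtColor(a,cv2.COLOR_RGB2BGR)/255.)**.6))
r=s["tcp_rot"];print(s["time"],s["tool_pos"],np.degrees(2*np.arctan2(r[1],r[0])),s["width"],s["wrist_force"])
for z in(.05,.076):print(proj("wrist",(s["tool_pos"][0],s["tool_pos"][1],z),p))
```

```text
4.15 [0.4845695  0.09283893 0.10402698] 94.92801914920241 0.6015128557541068 [ 0.97051705  0.72451232 -0.25665584]
(np.float64(279.89957227187324), np.float64(233.97135553769024))
(np.float64(280.12207327279725), np.float64(248.8439727265224))
```

View pics/w2.png

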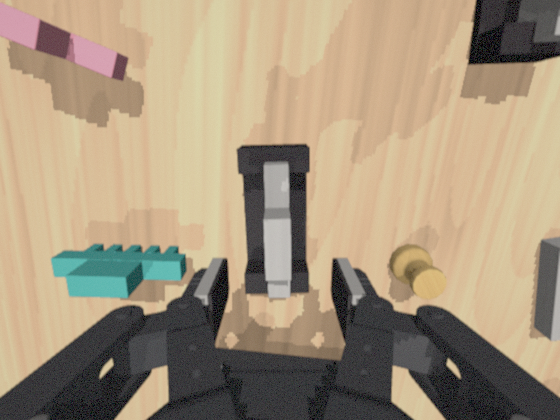

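The strip is centred between the jaws (block columns 266-290, rows 209-282) and aligned. Descending to grip.

Request:
{"name": "jog_arm", "arguments": {
  "plan": [
    {"claw":0.4,"x":0,"y":-0.0012,"z":0.03,"turn":0},
    {"claw":0.4,"x":0,"y":0,"z":0.02,"turn":0},
    {"claw":0.4,"x":0,"y":0,"z":0.008,"turn":0},
    {"claw":0.4,"x":0,"y":0,"z":0,"turn":0},
    {"claw":1,"x":0,"y":0,"z":0,"turn":0},
    {"claw":1,"x":0,"y":0,"z":0,"turn":0},
    {"claw":1,"x":0,"y":0,"z":0,"turn":0},
    {"claw":1,"x":0,"y":0,"z":0,"turn":0}
  ],
  "newtons": 80
}}

```text
time: 5.2
tool_pos: [0.4824, 0.0928, 0.0446]
tcp_rot: [2.122, 2.314, 0.003]
wrist_force: [-0.5, -0.0, 6.5]
width: 0.178
```

Request:
{"name": "jog_arm", "arguments": {
  "plan": [
    {"claw":1,"x":0,"y":0,"z":0,"turn":0},
    {"claw":1,"x":0,"y":0,"z":-0.01,"turn":0},
    {"claw":1,"x":0,"y":0,"z":-0.04,"turn":0},
    {"claw":1,"x":0,"y":0,"z":-0.05,"turn":0},
    {"claw":1,"x":0,"y":0,"z":-0.03,"turn":0},
    {"claw":1,"x":0,"y":0,"z":0,"turn":0},
    {"claw":1,"x":0,"y":0,"z":0,"turn":0}
  ]
}}

```text
time: 6.08
tool_pos: [0.4797, 0.0924, 0.1715]
tcp_rot: [-2.122, -2.314, 0.004]
wrist_force: [-0.3, -0.0, -3.8]
width: 0.177
```

Run:
```python
from h import *
s=bot.read_state();r=s["tcp_rot"];print(s["time"],s["tool_pos"],np.degrees(2*np.arctan2(r[1],r[0])),s["width"],s["wrist_force"])
# slots & block from the top view: dark slot blobs inside block
a=cv2.imread("pics/top0.png");g=cv2.cvtColor(a,cv2.COLOR_BGR2GRAY)
R=g[188:212,310:354].copy()
_,m=cv2.threshold(R,90,255,cv2.THRESH_BINARY_INV)
n,l,st,c=cv2.connectedComponentsWithStats(m)
for i in range(1,n):
    if 8<st[i,4]<60:
        u=c[i]+(310,188);print(u.round(2),st[i],ray("top",u,.055)[:2].round(4))
```

```text
6.075 [0.47965483 0.09236046 0.17149449] -265.0447253086585 0.1771268311244368 [-0.27166756 -0.0115915  -3.82967982]
[317.67 196.9 ] [ 6  6  5  7 30] [ 0.5086 -0.1018]
[324.8 197.5] [13  6  5  8 30] [ 0.5078 -0.1179]
[331.81 197.94] [20  7  5  7 32] [ 0.5073 -0.1337]
[338.84 198.75] [27  8  5  7 32] [ 0.506  -0.1496]
[346. 199.] [34  8  5  7 33] [ 0.5059 -0.1657]
```

Request:
{"name": "jog_arm", "arguments": {
  "plan": [
    {"claw":1,"x":-0.03,"y":0.0004,"z":0,"turn":0},
    {"claw":1,"x":-0.05,"y":0.0004,"z":0,"turn":0},
    {"claw":1,"x":-0.055,"y":0.0004,"z":0,"turn":0},
    {"claw":1,"x":-0.055,"y":0.0004,"z":0,"turn":0},
    {"claw":1,"x":-0.05,"y":0.0004,"z":0,"turn":0},
    {"claw":1,"x":-0.0477,"y":0.0002,"z":0,"turn":0},
    {"claw":1,"x":0,"y":0,"z":0,"turn":7.4},
    {"claw":1,"x":0,"y":0,"z":0,"turn":0},
    {"claw":1,"x":0,"y":0,"z":0,"turn":0}
  ]
}}

```text
time: 7.2
tool_pos: [0.5071, -0.193, 0.1714]
tcp_rot: [-2.263, -2.174, 0.002]
wrist_force: [-0.3, -0.1, -3.6]
width: 0.174
```

Run:
```python
from h import *
import pickle
s=bot.read_state();p=bot.camera_params("wrist");a=bot.read_camera("wrist")
pickle.dump((s,p,a),open("w3.pkl","wb"))
cv2.imwrite("pics/w3.png",np.uint8(255*(cv2.cvtColor(a,cv2.COLOR_RGB2BGR)/255.)**.6))
r=s["tcp_rot"];print(s["time"],s["tool_pos"],np.degrees(2*np.arctan2(r[1],r[0]))%360,s["width"],s["wrist_force"],s["joint_vel"].round(3))
```

```text
7.2 [ 0.50705516 -0.1929787   0.17144804] 87.69727051772242 0.1736290084515055 [-0.28205742 -0.11775065 -3.56323406] [ 0.008 -0.009 -0.01   0.001  0.001  0.008]
```

View pics/w3.png

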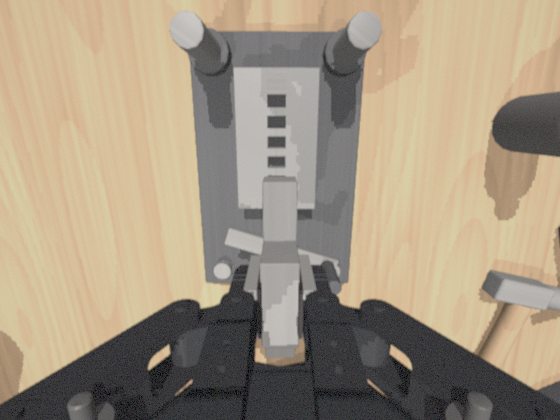

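Four slots are visible (column ~277, rows 100-162), along with the strip's bar end (264-295, row 178). I'll measure the slots and strip from this same image.

Run:
```python
from h import *
import pickle
s,p,a=pickle.load(open("w3.pkl","rb"))
g=cv2.cvtColor(a,cv2.COLOR_RGB2GRAY);print(g[121,262:294],g[178:181,262:298:4])
R=g[90:170,260:294];t,m=cv2.threshold(R,0,255,cv2.THRESH_BINARY_INV+cv2.THRESH_OTSU)
n,l,st,c=cv2.connectedComponentsWithStats(m);P=[]
for i in range(1,n):
    if st[i,4]>60:
        x,y,w,h,_=st[i];x+=260;y+=90
        q=ray("wrist",(x+(w-1)/2,y+(h-1)/2),.055,p)[:2];e=[ray("wrist",(x-.5,y),.055,p)[0],ray("wrist",(x+w-.5,y),.055,p)[0]]
        cc=ray("wrist",c[i]+(260,90),.055,p)[:2]
        P.append(cc);print(st[i],q.round(4),"centroid",cc.round(4),"width",e[1]-e[0])
P=np.array(P);d=P[0]-P[-1];yaw=np.degrees(np.arctan2(-d[0],d[1]));print("t",t,"pitch",np.diff(P[:,1]),"yaw slots",yaw)
# strip edges: subpixel by gradient along rows at bar top plane
zb=s["tool_pos"][2]-.0306+.036
E=[]
for r in range(184,236,4):
    row=cv2.GaussianBlur(g,(0,0),1)[r].astype(float);G=np.abs(np.diff(row))
    L=254+np.argmax(G[254:272])+.5;Q=288+np.argmax(G[288:306])+.5
    A=ray("wrist",(L,r),zb,p);B=ray("wrist",(Q,r),zb,p);E.append([*((A+B)/2)[:2],B[0]-A[0]])
E=np.array(E);f=np.polyfit(E[:,1],E[:,0],1);print(E.round(4)[::3],"bar yaw",-np.degrees(np.arctan(f[0])))
print("bar end",ray("wrist",(279,177.5),zb,p))
print("tcp",s["tool_pos"])
```

```text
[153 152 154 155 147  89  46  34  38  38  35  37  37  36  38  38  37  37
  37  37  39  39  37  70 119 134 133 132 131 131 131 134] [[147  88  90  87  86  84  85  85  88]
 [145  88  87  87  88  89  87  87  87]
 [131  87  90  89  90  89  88  92  89]]
[  7   4  19  14 259] [ 0.507  -0.1032] centroid [ 0.5071 -0.1031] width 0.01497465148097149
[  7  26  19  12 225] [ 0.5063 -0.1191] centroid [ 0.5064 -0.1191] width 0.015263271015504454
[  8  46  18  12 211] [ 0.5061 -0.1348] centroid [ 0.5061 -0.1349] width 0.014717653205113257
[  8  66  17  11 182] [ 0.5049 -0.1507] centroid [ 0.505  -0.1508] width 0.014152564945159873
t 93.0 pitch [-0.01599486 -0.01582179 -0.01591799] yaw slots -2.621985057495573
[[ 0.508  -0.1472  0.0154]
 [ 0.5078 -0.1528  0.0156]
 [ 0.508  -0.1585  0.0149]
 [ 0.5078 -0.1644  0.016 ]
 [ 0.5073 -0.1703  0.0157]] bar yaw -1.4433270260627986
bar end [ 0.50837077 -0.14428057  0.17684804]
tcp [ 0.50705516 -0.1929787   0.17144804]
```

Request:
{"name": "jog_arm", "arguments": {
  "plan": [
    {"claw":1,"x":0.03,"y":-0.0015,"z":0,"turn":0.2},
    {"claw":1,"x":0.0272,"y":-0.0015,"z":0,"turn":0},
    {"claw":1,"x":0,"y":0,"z":0.03,"turn":0},
    {"claw":1,"x":0,"y":0,"z":0.025,"turn":0},
    {"claw":1,"x":0,"y":0,"z":0.015,"turn":0},
    {"claw":1,"x":0,"y":0,"z":0.006,"turn":0},
    {"claw":1,"x":0,"y":0,"z":0,"turn":0},
    {"claw":1,"x":0,"y":0,"z":0,"turn":0}
  ]
}}

```text
time: 8.25
tool_pos: [0.5086, -0.1369, 0.0983]
tcp_rot: [2.271, 2.168, 0.001]
wrist_force: [0.2, 0.5, -3.6]
width: 0.173
```

Run:
```python
from h import *
import pickle
s=bot.read_state();p=bot.camera_params("wrist");a=bot.read_camera("wrist")
pickle.dump((s,p,a),open("w4.pkl","wb"))
cv2.imwrite("pics/w4.png",np.uint8(255*(cv2.cvtColor(a,cv2.COLOR_RGB2BGR)/255.)**.6))
r=s["tcp_rot"];print(s["time"],s["tool_pos"],np.degrees(2*np.arctan2(r[1],r[0]))%360,s["width"],s["wrist_force"],s["torque"])
```

```text
8.25 [ 0.50862301 -0.13690758  0.09833905] 87.35607028852931 0.17253254472154733 [ 0.17927573  0.47844501 -3.60974443] [-0.01009372 -0.00340104  0.00657936]
```

View pics/w4.png

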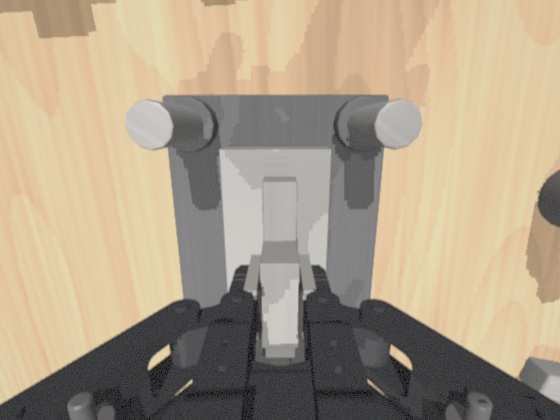

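Block edges (about columns 222 and 329 near row 200) and bar edges (262-298) are visible. I'll compare their centre lines.

```bash
cat > align.py <<'E'
from h import *
import pickle
from scipy.spatial.transform import Rotation as Ro
def align(f):
    s,p,a=pickle.load(open(f,"rb"));g=cv2.GaussianBlur(cv2.cvtColor(a,cv2.COLOR_RGB2GRAY),(0,0),1).astype(float)
    tp=s["tool_pos"];zb=tp[2]-.0306+.036;R=Ro.from_rotvec(s["tcp_rot"]).as_matrix()
    def e(r,lo,hi,z):
        G=np.abs(np.diff(g[r]))[lo:hi];k=np.argmax(G);return (R.T@(ray("wrist",(lo+k+.5,r),z,p)-tp))[:2]
    for nm,rows,(l0,l1),(r0,r1),z in(("block",range(160,236,4),(214,234),(320,338),.055),("bar",range(186,238,4),(255,270),(290,304),zb)):
        Q=np.array([(e(r,l0,l1,z),e(r,r0,r1,z)) for r in rows]);w=Q[:,1,1]-Q[:,0,1];c=Q.mean(1);ok=abs(w-np.median(w))<.0015
        f=np.polyfit(c[ok,0],c[ok,1],1)
        print(nm,"width",np.median(w).round(4),"n",ok.sum(),"centre tool-y at tool x=0:",f[1].round(4),"at .04:",np.polyval(f,.04).round(4),"slope deg",np.degrees(f[0]).round(2))
E
python3 - <<'E'
from align import *
align("w4.pkl")
s=bot.read_state();print(s["tool_pos"])
E
```

```text
block width 0.0665 n 19 centre tool-y at tool x=0: -0.003 at .04: -0.0033 slope deg -0.36
bar width 0.0154 n 13 centre tool-y at tool x=0: -0.0014 at .04: -0.0009 slope deg 0.72
[ 0.50863787 -0.13694382  0.0984156 ]
```

Request:
{"name": "jog_arm", "arguments": {
  "plan": [
    {"claw":1,"x":0,"y":0,"z":0,"turn":0},
    {"claw":1,"x":0,"y":0,"z":0,"turn":0}
  ]
}}

```text
time: 8.55
tool_pos: [0.508, -0.1367, 0.0977]
tcp_rot: [2.272, 2.169, 0.001]
wrist_force: [-0.6, -0.7, -3.2]
width: 0.176
```

Request:
{"name": "jog_arm", "arguments": {
  "plan": [
    {"claw":1,"x":0.001,"y":-0.0017,"z":0.002,"turn":-0.5},
    {"claw":1,"x":0,"y":0,"z":0.002,"turn":0},
    {"claw":1,"x":0,"y":0,"z":0.002,"turn":0},
    {"claw":1,"x":0,"y":0,"z":0.0015,"turn":0},
    {"claw":1,"x":0,"y":0,"z":0,"turn":0},
    {"claw":1,"x":0,"y":0,"z":0,"turn":0}
  ]
}}

```text
time: 9.3
tool_pos: [0.5061, -0.1355, 0.0898]
tcp_rot: [2.263, 2.179, 0.0]
wrist_force: [0.7, -0.2, -3.8]
width: 0.172
```

```bash
cat > look.py <<'E'
import sys
from align import *
f=sys.argv[1];s=bot.read_state();p=bot.camera_params("wrist");a=bot.read_camera("wrist");pickle.dump((s,p,a),open(f,"wb"))
r=s["tcp_rot"];print(s["time"],s["tool_pos"],np.degrees(2*np.arctan2(r[1],r[0]))%360,s["wrist_force"])
align(f)
E
python3 look.py w5.pkl; python3 look.py w5b.pkl
```

```text
9.3 [ 0.50611731 -0.13552472  0.08980358] 87.8554028701943 [ 0.70161314 -0.24777302 -3.81303153]
block width 0.0664 n 19 centre tool-y at tool x=0: -0.0005 at .04: -0.0002 slope deg 0.39
bar width 0.0152 n 13 centre tool-y at tool x=0: -0.0017 at .04: -0.0007 slope deg 1.39
9.35 [ 0.50615911 -0.13553117  0.08985899] 87.85261761876843 [-0.39232433 -0.34427516 -3.03868891]
block width 0.0664 n 19 centre tool-y at tool x=0: -0.0005 at .04: -0.0002 slope deg 0.43
bar width 0.0152 n 13 centre tool-y at tool x=0: -0.0016 at .04: -0.0007 slope deg 1.31
```

Request:
{"name": "jog_arm", "arguments": {
  "plan": [
    {"claw":1,"x":0,"y":0.0004,"z":0.001,"turn":0},
    {"claw":1,"x":0,"y":0,"z":0.001,"turn":0},
    {"claw":1,"x":0,"y":0,"z":0.001,"turn":0},
    {"claw":1,"x":0,"y":0,"z":0,"turn":0}
  ]
}}

```text
time: 9.9
tool_pos: [0.5063, -0.1355, 0.0866]
tcp_rot: [-2.262, -2.179, 0.0]
wrist_force: [-0.1, -0.1, -3.4]
width: 0.176
```

Request:
{"name": "jog_arm", "arguments": {
  "plan": [
    {"claw":1,"x":0,"y":0,"z":0.0007,"turn":0},
    {"claw":1,"x":0,"y":0,"z":0.0007,"turn":0},
    {"claw":1,"x":0,"y":0,"z":0,"turn":0}
  ]
}}

```text
time: 10.28
tool_pos: [0.5065, -0.1355, 0.0856]
tcp_rot: [2.263, 2.179, 0.0]
wrist_force: [-0.6, 0.4, -1.1]
width: 0.177
```

Request:
{"name": "jog_arm", "arguments": {
  "plan": [
    {"claw":1,"x":0,"y":0,"z":0.0007,"turn":0},
    {"claw":1,"x":0,"y":0,"z":0,"turn":0}
  ]
}}

```text
time: 10.52
tool_pos: [0.5065, -0.1353, 0.0845]
tcp_rot: [-2.263, -2.179, -0.0]
wrist_force: [-0.4, 1.1, -1.9]
width: 0.173
```

Request:
{"name": "jog_arm", "arguments": {
  "plan": [
    {"claw":1,"x":0,"y":0,"z":0.0007,"turn":0},
    {"claw":1,"x":0,"y":0,"z":0.0007,"turn":0},
    {"claw":1,"x":0,"y":0,"z":0,"turn":0}
  ]
}}

```text
time: 10.9
tool_pos: [0.5062, -0.1353, 0.083]
tcp_rot: [-2.262, -2.179, 0.0]
wrist_force: [-0.1, 1.0, -2.9]
width: 0.171
```

Request:
{"name": "jog_arm", "arguments": {
  "plan": [
    {"claw":1,"x":0.0002,"y":0,"z":0.001,"turn":0},
    {"claw":1,"x":0,"y":0,"z":0.001,"turn":0},
    {"claw":1,"x":0,"y":0,"z":0.001,"turn":0},
    {"claw":1,"x":0,"y":0,"z":0,"turn":0}
  ]
}}

```text
time: 11.4
tool_pos: [0.5064, -0.1353, 0.0802]
tcp_rot: [-2.263, -2.179, 0.0]
wrist_force: [0.2, 0.7, -3.0]
width: 0.173
```

Tips are about 5 mm below the face with no load, so the teeth are in the slots. Continuing gently.

Request:
{"name": "jog_arm", "arguments": {
  "plan": [
    {"claw":1,"x":0.0002,"y":0,"z":0.0012,"turn":0},
    {"claw":1,"x":0,"y":0,"z":0.0012,"turn":0},
    {"claw":1,"x":0,"y":0,"z":0.0012,"turn":0},
    {"claw":1,"x":0,"y":0,"z":0.0012,"turn":0},
    {"claw":1,"x":0,"y":0,"z":0.0012,"turn":0},
    {"claw":1,"x":0,"y":0,"z":0,"turn":0}
  ]
}}

```text
time: 12.15
tool_pos: [0.5064, -0.1351, 0.0741]
tcp_rot: [-2.262, -2.179, 0.0]
wrist_force: [-0.7, -0.3, -2.8]
width: 0.175
```

Request:
{"name": "jog_arm", "arguments": {
  "plan": [
    {"claw":1,"x":0,"y":0,"z":0.0012,"turn":0},
    {"claw":1,"x":0,"y":0,"z":0.0012,"turn":0},
    {"claw":1,"x":0,"y":0,"z":0.0012,"turn":0},
    {"claw":1,"x":0,"y":0,"z":0.0012,"turn":0},
    {"claw":1,"x":0,"y":0,"z":0,"turn":0}
  ]
}}

```text
time: 12.78
tool_pos: [0.5063, -0.1351, 0.0693]
tcp_rot: [-2.262, -2.179, 0.0]
wrist_force: [-0.4, -0.3, -3.5]
width: 0.172
```

Request:
{"name": "jog_arm", "arguments": {
  "plan": [
    {"claw":1,"x":0,"y":0,"z":0.001,"turn":0},
    {"claw":1,"x":0,"y":0,"z":0.001,"turn":0},
    {"claw":1,"x":0,"y":0,"z":0.0007,"turn":0},
    {"claw":1,"x":0,"y":0,"z":0,"turn":0}
  ]
}}

```text
time: 13.28
tool_pos: [0.5064, -0.1351, 0.0667]
tcp_rot: [-2.263, -2.179, 0.0]
wrist_force: [-0.2, -0.6, -3.1]
width: 0.173
```

Request:
{"name": "jog_arm", "arguments": {
  "plan": [
    {"claw":1,"x":0,"y":0,"z":0.0006,"turn":0},
    {"claw":1,"x":0,"y":0,"z":0.0006,"turn":0},
    {"claw":1,"x":0,"y":0,"z":0,"turn":0}
  ]
}}

```text
time: 13.65
tool_pos: [0.5065, -0.1351, 0.0657]
tcp_rot: [2.263, 2.179, 0.0]
wrist_force: [-0.2, -0.1, -1.1]
width: 0.177
```

Request:
{"name": "jog_arm", "arguments": {
  "plan": [
    {"claw":1,"x":0,"y":0,"z":0.0005,"turn":0},
    {"claw":1,"x":0,"y":0,"z":0,"turn":0}
  ]
}}

```text
time: 13.9
tool_pos: [0.5065, -0.1351, 0.0656]
tcp_rot: [-2.263, -2.179, -0.0]
wrist_force: [-1.8, 0.4, 3.1]
width: 0.173
```

Request:
{"name": "jog_arm", "arguments": {
  "plan": [
    {"claw":1,"x":0,"y":0,"z":0.0005,"turn":0},
    {"claw":1,"x":0,"y":0,"z":0,"turn":0}
  ]
}}

```text
time: 14.15
tool_pos: [0.5066, -0.1351, 0.0656]
tcp_rot: [-2.263, -2.179, -0.0]
wrist_force: [-3.7, 1.7, 7.4]
width: 0.173
```

Seated: TCP is at 65.6 mm, exactly the predicted home height, with light contact force. Releasing and moving to look at the keeper.

Request:
{"name": "jog_arm", "arguments": {
  "plan": [
    {"claw":1,"x":0,"y":0,"z":-0.0006,"turn":0},
    {"claw":0.55,"x":0,"y":0,"z":0,"turn":0},
    {"claw":0.55,"x":0,"y":0,"z":0,"turn":0},
    {"claw":0.55,"x":0,"y":0,"z":0,"turn":0},
    {"claw":0.55,"x":0,"y":0,"z":-0.01,"turn":0},
    {"claw":0.55,"x":0,"y":0,"z":-0.04,"turn":0},
    {"claw":0.55,"x":0,"y":0,"z":-0.05,"turn":0},
    {"claw":0.55,"x":0,"y":0,"z":-0.05,"turn":0}
  ],
  "newtons": 20
}}

```text
time: 15.15
tool_pos: [0.5064, -0.1351, 0.2172]
tcp_rot: [2.262, 2.179, 0.0]
wrist_force: [0.6, -0.0, -0.4]
width: 0.454
```

Request:
{"name": "jog_arm", "arguments": {
  "plan": [
    {"claw":0.55,"x":-0.05,"y":0,"z":0,"turn":0},
    {"claw":0.55,"x":-0.055,"y":0,"z":0,"turn":0},
    {"claw":0.55,"x":-0.055,"y":0,"z":0,"turn":0},
    {"claw":0.55,"x":0,"y":0,"z":0,"turn":0},
    {"claw":0.55,"x":0,"y":0,"z":0,"turn":0}
  ]
}}

```text
time: 15.78
tool_pos: [0.5003, -0.2948, 0.2154]
tcp_rot: [-2.263, -2.178, -0.001]
wrist_force: [0.2, 0.3, -1.2]
width: 0.453
```

Run:
```python
from h import *
import pickle
s=bot.read_state();p=bot.camera_params("wrist");a=bot.read_camera("wrist")
pickle.dump((s,p,a),open("w6.pkl","wb"))
cv2.imwrite("pics/w6.png",np.uint8(255*(cv2.cvtColor(a,cv2.COLOR_RGB2BGR)/255.)**.6))
r=s["tcp_rot"];print(s["time"],s["tool_pos"],np.degrees(2*np.arctan2(r[1],r[0]))%360,s["width"],s["wrist_force"])
```

```text
15.775 [ 0.50033418 -0.29484105  0.21537573] 87.79659722385497 0.45313974853711475 [ 0.19100686  0.33784056 -1.15494126]
```

View pics/w6.png

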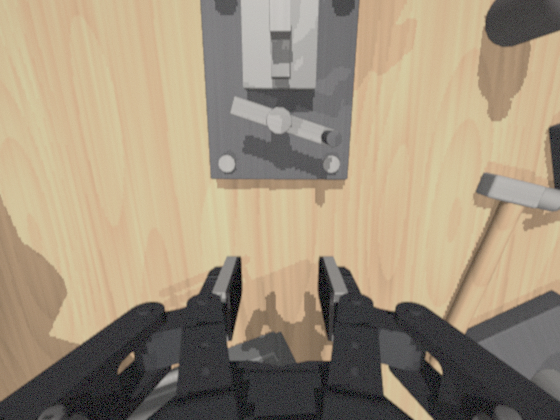

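Keeper: pivot cap at about (279,121), pin top at about (334,138), nose end at about (236,106). The strip is seated at (281,45). Converting to world coordinates.

Run:
```python
from h import *
import pickle
s,p,a=pickle.load(open("w6.pkl","rb"))
g=cv2.cvtColor(a,cv2.COLOR_RGB2GRAY);np.set_printoptions(linewidth=220)
print(g[126:152:2,316:350:1])
r=lambda u,v,z:ray("wrist",(u,v),z,p)[:2]
pv=r(279,121,.083);N=r(236,106,.0815)
print("pivot",pv,"nose",N,np.linalg.norm(N-pv))
for u in(332,334,336):
    q=r(u,138,.1175);d=q-pv;print("pin",u,q,np.linalg.norm(d),"theta world deg",np.degrees(np.arctan2(d[1],d[0]))+90)
d=N-pv;print("nose ang",np.degrees(np.arctan2(d[1],d[0]))-90)
print("shoe -y corners",r(211,179,.025),r(347,178,.025),"strip bar -y end",r(281,77,.071))
```

```text
[[140 140 143 140 137 128 122 116 102  88  79  79  79  71  76  76  75  74  78  76  74  75  74  76  77  76  76  77  74  73  74  73  73  73]
 [136 140 138 135 139 139 141 137 128 122 119 115 107 103  97  89  81  80  77  73  74  76  76  74  73  75  77  75  72  73  74  74  71  72]
 [142 142 139 140 139 141 137 118  99  87  80  78  80  82  85  87  93  86  79  78  77  77  74  75  76  75  79  80  71  72  71  73  73  74]
 [141 143 140 142 143 136 108  65  36  34  36  37  43  48  63  71  75  77  79  76  78  78  73  71  73  76  76  76  72  69  74  74  76  70]
 [140 140 138 139 135  93  45  22  28  30  34  43  61  73  75  77  80  78  76  76  75  73  67  67  66  75  73  77  72  73  70  74  71  70]
 [143 144 144 138 122  62  27  23  27  28  39  60  75  76  73  75  76  74  74  69  65  65  63  62  63  65  72  74  72  71  75  75  72  72]
 [147 147 147 145 125  71  23  19  26  22  42  68  78  75  74  72  77  70  70  65  60  59  63  59  65  67  77  75  72  72  73  77  71  83]
 [144 145 148 149 140  87  35  24  15  22  41  66  74  72  74  72  69  72  73  64  61  61  61  62  61  68  70  72  73  73  69  
[... 493 characters left out ...]
9  71  74  73  71  71  74  77  75  76  76  72  72  73  72  75  72  72 109]
 [ 70  74  74  75  76  73  69  71  72  74  71  72  73  74  75  74  73  74  75  74  75  72  73  73  76  73  77  75  74  72  77  72  73 112]]
pivot [ 0.50225496 -0.2206484 ] nose [ 0.46620013 -0.20701206] 0.038547384655443495
pin 332 [ 0.54213373 -0.2348738 ] 0.04234002747634181 theta world deg 70.36786566669771
pin 334 [ 0.54365457 -0.23493339] 0.043794843930051994 theta world deg 70.96293418084218
pin 336 [ 0.54517539 -0.23499299] 0.04525407032004499 theta world deg 71.5196793988397
nose ang 69.28282152661563
shoe -y corners [ 0.42548231 -0.27785839] [ 0.57396186 -0.2825647 ] strip bar -y end [ 0.50538963 -0.18442008]
```

Request:
{"name": "jog_arm", "arguments": {
  "plan": [
    {"claw":0.55,"x":0.031,"y":0.0205,"z":0,"turn":0},
    {"claw":0.55,"x":0.0305,"y":0.0206,"z":0,"turn":0},
    {"claw":0.55,"x":0,"y":0,"z":0,"turn":-10.5},
    {"claw":0.55,"x":0,"y":0,"z":0,"turn":-10.5},
    {"claw":0.55,"x":0,"y":0,"z":0,"turn":-10.5},
    {"claw":0.55,"x":0,"y":0,"z":0,"turn":-10.5},
    {"claw":0.55,"x":0,"y":0,"z":0,"turn":-10.5},
    {"claw":0.55,"x":0,"y":0,"z":0,"turn":-10.5},
    {"claw":0.55,"x":0,"y":0,"z":0,"turn":-10.2},
    {"claw":0.55,"x":0,"y":0,"z":0,"turn":0}
  ]
}}

```text
time: 17.08
tool_pos: [0.5439, -0.2335, 0.2154]
tcp_rot: [0.517, 3.099, 0.0]
wrist_force: [-0.6, -0.0, 0.5]
width: 0.452
```

Request:
{"name": "jog_arm", "arguments": {
  "plan": [
    {"claw":0.55,"x":0,"y":0,"z":0.04,"turn":0},
    {"claw":0.55,"x":0,"y":0,"z":0.03,"turn":0},
    {"claw":0.55,"x":0,"y":0,"z":0.01,"turn":0},
    {"claw":0.55,"x":0,"y":0,"z":0,"turn":0},
    {"claw":0.55,"x":0,"y":0,"z":0,"turn":0}
  ]
}}

```text
time: 17.7
tool_pos: [0.545, -0.2354, 0.1369]
tcp_rot: [0.517, 3.096, -0.001]
wrist_force: [-0.1, -0.4, 0.3]
width: 0.452
```

Run:
```python
from h import *
import pickle
s=bot.read_state();p=bot.camera_params("wrist");a=bot.read_camera("wrist")
cv2.imwrite("pics/w7.png",np.uint8(255*(cv2.cvtColor(a,cv2.COLOR_RGB2BGR)/255.)**.5))
r=s["tcp_rot"];print(s["time"],s["tool_pos"],np.degrees(2*np.arctan2(r[1],r[0]))%360,s["width"],s["q"])
print(proj("wrist",(*s["tool_pos"][:2],.1175),p),proj("wrist",(.5437,-.2349,.1175),p))
```

```text
17.7 [ 0.54500757 -0.23542387  0.13687828] 161.02186441227047 0.45180124576589553 [-4.49744088e-01  1.86112476e-01  1.88005852e+00  6.86742122e-05
  1.07270165e+00 -1.68934219e+00]
(np.float64(280.31957474258763), np.float64(255.53216778254188)) (np.float64(280.4422605710934), np.float64(253.2710702829113))
```

View pics/w7.png

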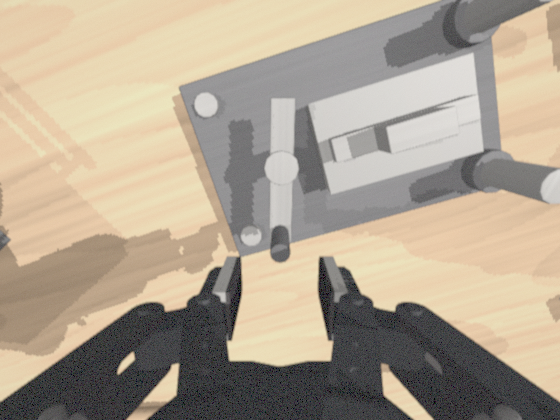

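The pin top at (280,254) lies on the jaw centre line, right where expected. The strip sits flat in the block. Lowering and pinching the pin lightly.

Request:
{"name": "jog_arm", "arguments": {
  "plan": [
    {"claw":0.55,"x":0.001,"y":0,"z":0.025,"turn":0},
    {"claw":0.55,"x":0,"y":0,"z":0.017,"turn":0},
    {"claw":0.55,"x":0,"y":0,"z":0.006,"turn":0},
    {"claw":0.55,"x":0,"y":0,"z":0,"turn":0},
    {"claw":0.7,"x":0,"y":0,"z":0,"turn":0},
    {"claw":0.8,"x":0,"y":0,"z":0,"turn":0},
    {"claw":1,"x":0,"y":0,"z":0,"turn":0},
    {"claw":1,"x":0,"y":0,"z":0,"turn":0},
    {"claw":1,"x":0,"y":0,"z":0,"turn":0}
  ],
  "newtons": 20
}}

```text
time: 18.88
tool_pos: [0.5435, -0.235, 0.0879]
tcp_rot: [0.517, 3.097, -0.001]
wrist_force: [0.4, 0.8, 5.1]
width: 0.133
```

Request:
{"name": "jog_arm", "arguments": {
  "plan": [
    {"claw":1,"x":0.0002,"y":-0.0038,"z":0,"turn":5},
    {"claw":1,"x":0.0002,"y":-0.0038,"z":0,"turn":5},
    {"claw":1,"x":0.0002,"y":-0.0038,"z":0,"turn":5},
    {"claw":1,"x":0.0001,"y":-0.0038,"z":0,"turn":5},
    {"claw":1,"x":0.0001,"y":-0.0038,"z":0,"turn":5},
    {"claw":1,"x":0,"y":0,"z":0,"turn":0}
  ]
}}

```text
time: 19.62
tool_pos: [0.5331, -0.251, 0.0879]
tcp_rot: [1.177, 2.913, 0.0]
wrist_force: [-1.3, 1.3, 5.7]
width: 0.134
```

```bash
cat > kp.py <<'E'
from h import *
s=bot.read_state();r=s["tcp_rot"];d=s["tool_pos"][:2]-np.array([.5023,-.2206])
print(s["time"],s["tool_pos"],"yaw",np.degrees(2*np.arctan2(r[1],r[0]))%360,"R",np.linalg.norm(d),"theta rel die",np.degrees(np.arctan2(d[1],d[0]))+92.5,s["wrist_force"])
E
python3 kp.py
```

```text
19.625 [ 0.53310622 -0.25099435  0.08790212] yaw 135.99739301480773 R 0.043276318139416216 theta rel die 47.885581554768486 [-1.30690036  1.32431281  5.71572278]
```

Request:
{"name": "jog_arm", "arguments": {
  "plan": [
    {"claw":1,"x":0.0001,"y":-0.0038,"z":0,"turn":5},
    {"claw":1,"x":0.0001,"y":-0.0038,"z":0,"turn":5},
    {"claw":1,"x":0.0001,"y":-0.0038,"z":0,"turn":5},
    {"claw":1,"x":0.0001,"y":-0.0038,"z":0,"turn":5},
    {"claw":1,"x":0.0001,"y":-0.0038,"z":0,"turn":5},
    {"claw":1,"x":0.0001,"y":-0.0038,"z":0,"turn":5},
    {"claw":1,"x":0.0001,"y":-0.0038,"z":0,"turn":5},
    {"claw":1,"x":0,"y":0,"z":0,"turn":0}
  ]
}}

```text
time: 20.62
tool_pos: [0.51, -0.2628, 0.0878]
tcp_rot: [-1.997, -2.423, -0.002]
wrist_force: [-1.5, 4.1, 6.4]
width: 0.127
```

```bash
python3 kp.py
```

```text
20.625 [ 0.50998864 -0.26283309  0.08783001] yaw 100.99509279693427 R 0.04292725588105123 theta rel die 12.817841268148612 [-1.50305615  4.13051809  6.38989679]
```

Request:
{"name": "jog_arm", "arguments": {
  "plan": [
    {"claw":1,"x":0.0002,"y":-0.0015,"z":0,"turn":2},
    {"claw":1,"x":0.0002,"y":-0.0015,"z":0,"turn":2},
    {"claw":1,"x":0.0001,"y":-0.0015,"z":0,"turn":2},
    {"claw":1,"x":0.0001,"y":-0.0015,"z":0,"turn":2},
    {"claw":1,"x":0.0001,"y":-0.0015,"z":0,"turn":2},
    {"claw":1,"x":0,"y":0,"z":0,"turn":0}
  ]
}}

```text
time: 21.38
tool_pos: [0.5029, -0.2635, 0.0879]
tcp_rot: [-2.201, -2.241, -0.001]
wrist_force: [-0.7, 3.1, 4.9]
width: 0.136
```

```bash
python3 kp.py
```

```text
21.375 [ 0.50288456 -0.26348226  0.08787072] yaw 91.03702506260322 R 0.04288624025608847 theta rel die 3.280988114815244 [-0.65966668  3.12772139  4.90576583]
```

Now small steps until the stop shows up as −x motion resistance.

Request:
{"name": "jog_arm", "arguments": {
  "plan": [
    {"claw":1,"x":0,"y":-0.0008,"z":0,"turn":1},
    {"claw":1,"x":0,"y":-0.0008,"z":0,"turn":1},
    {"claw":1,"x":0,"y":-0.0006,"z":0,"turn":0.8},
    {"claw":1,"x":0,"y":0,"z":0,"turn":0}
  ]
}}

```text
time: 21.88
tool_pos: [0.5008, -0.2634, 0.0879]
tcp_rot: [-2.255, -2.187, -0.002]
wrist_force: [-0.7, 2.4, 5.6]
width: 0.133
```

Request:
{"name": "jog_arm", "arguments": {
  "plan": [
    {"claw":1,"x":0,"y":-0.0008,"z":0,"turn":0.5},
    {"claw":1,"x":0,"y":0,"z":0,"turn":0}
  ]
}}

```text
time: 22.12
tool_pos: [0.5006, -0.2635, 0.0879]
tcp_rot: [2.264, 2.177, 0.003]
wrist_force: [3.1, 4.5, 6.2]
width: 0.129
```

Request:
{"name": "jog_arm", "arguments": {
  "plan": [
    {"claw":1,"x":0,"y":-0.0008,"z":0,"turn":0},
    {"claw":1,"x":0,"y":0,"z":0,"turn":0}
  ]
}}

```text
time: 22.38
tool_pos: [0.5006, -0.2635, 0.0879]
tcp_rot: [2.263, 2.176, 0.004]
wrist_force: [3.8, 5.3, 4.2]
width: 0.134
```

Request:
{"name": "jog_arm", "arguments": {
  "plan": [
    {"claw":1,"x":0,"y":-0.0008,"z":0,"turn":0},
    {"claw":1,"x":0,"y":0,"z":0,"turn":0}
  ]
}}

```text
time: 22.62
tool_pos: [0.5005, -0.2635, 0.0879]
tcp_rot: [2.263, 2.175, 0.006]
wrist_force: [6.8, 4.2, 2.2]
width: 0.128
```

It's against the stop (x fixed while force rises). Relaxing the push, releasing and rising to inspect.

Request:
{"name": "jog_arm", "arguments": {
  "plan": [
    {"claw":1,"x":0,"y":0.001,"z":0,"turn":0},
    {"claw":0.7,"x":0,"y":0,"z":0,"turn":0},
    {"claw":0.6,"x":0,"y":0,"z":0,"turn":0},
    {"claw":0.6,"x":0,"y":0,"z":0,"turn":0},
    {"claw":0.6,"x":0,"y":0,"z":-0.01,"turn":0},
    {"claw":0.6,"x":0,"y":0,"z":-0.04,"turn":0},
    {"claw":0.6,"x":0,"y":0,"z":-0.04,"turn":0},
    {"claw":0.6,"x":0,"y":0,"z":-0.03,"turn":0},
    {"claw":0.6,"x":0,"y":0,"z":0,"turn":0},
    {"claw":0.6,"x":0,"y":0,"z":0,"turn":0}
  ]
}}

```text
time: 23.88
tool_pos: [0.4987, -0.2638, 0.2067]
tcp_rot: [-2.264, -2.177, 0.0]
wrist_force: [-0.6, 0.5, -1.0]
width: 0.4
```

Run:
```python
from h import *
s=bot.read_state();print(s["tool_pos"],s["wrist_force"])
a=cv2.cvtColor(bot.read_camera("wrist"),cv2.COLOR_RGB2BGR)
b=cv2.cvtColor(bot.read_camera("side"),cv2.COLOR_RGB2BGR)[115:225,215:335]
f=np.hstack([cv2.resize(a[0:240,160:400],(400,400),interpolation=cv2.INTER_CUBIC),cv2.resize(b,(400,400),interpolation=cv2.INTER_CUBIC)])
cv2.imwrite("pics/f.png",np.uint8(255*(f/255.)**.6))
```

```text
[ 0.49867994 -0.26382037  0.20671238] [-0.64878868  0.46870905 -0.98770928]
```

View pics/f.png

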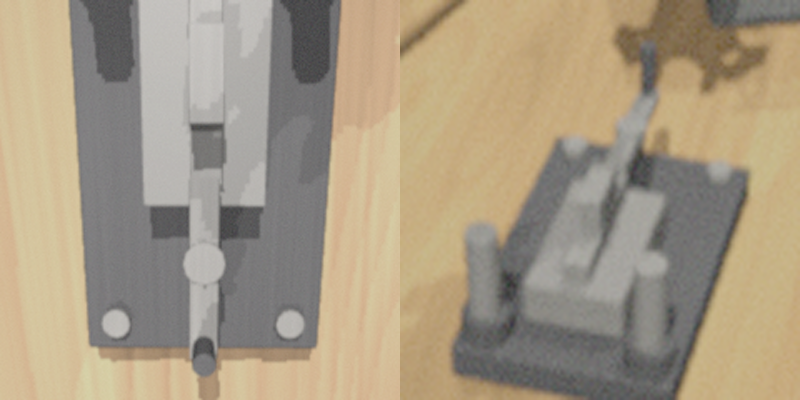

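The keeper lies straight along the row, with its pin at (204,357), pivot at (204,263) and nose tip at (206,172) in the crop. The nose is over the bar's end, and the strip is flat on the block. The gripper is clear, so I'm handing in.

```bash
python3 -c "
from workcell import bot
print(bot.finish_job())"
```

```text
the job is handed in; nothing more can be done
None
```

I seated the five-toothed strip in the die set, closed the keeper over its end, and handed the job in at about 24 s of the 64 s allowed.

- **Strip:** I counted five teeth in the wrist view, then took that strip from its cradle. I found the slots in the camera images and lowered it at about 10 mm/s or less near and in the slots. It entered with almost no load. It stopped at the predicted home height (TCP 65.6 mm) under about 11 N.
- **Keeper:** I swung it by its pin until it met the stop. The pin stopped moving at x 0.5005 m, against 0.5004 m expected, while the force rose to only about 7 N.
- **Last check:** The final images show the strip flat on the block and the nose in line over the bar's end. The gripper was open and clear, with wrist forces about 1 N. The three-toothed, pink and turquoise strips were never touched.
- **Disagreement:** The measured angle of the held bar differed by about 1° from what the tool pose implied. I split the difference, and it did not hinder the insertion.

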